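# Put the pinch pot away in the damp box

### The job

Put the clay pinch pot away in the wooden damp box: lift the blue hatch out of its recess by its handle, slide it all the way open along its channels, and set the pot gently and upright on the plaster floor inside. Then slide the hatch back and let it down into its recess so that it lies flat and fully home over the pot. Leave the other things on the table where they are.

Things in the scene. Friction and masses are not known exactly. Their poses are not given: they have to be found in the camera images.
- damp_box: Low plywood box fixed to the table, 142 (x) x 286 (y) x 90 mm; origin: centre of its underside. y = -135 to +1 mm is an open compartment, y = +1 to +137 mm a solid wooden deck (the hatch opens towards +y). An aluminium channel along each long side: inner faces x = +-64 mm, lip at 86 to 90 mm height reaching inward to x = +-54 mm. End wall 69 mm high; steel stops only in the channel ends.
- compartment_floor (a point): Centre of the compartment's white plaster floor, on its surface: x = 0, y = -67, z = 10 mm in the box's frame, axes parallel to the box's. With the hatch away, 108 (x) x 136 (y) mm is clear above it, with the end wall (69 mm high) on one side and the deck on the other.
- seat (a point): Centre of the hatch's seat: x = 0, y = -67, z = 58 mm in the box's frame, level with the tops of the two ledges that carry the hatch's underside, 11 mm below the deck. Axes are the box's. The recess is 136 mm long in y, so the hatch has 5 mm play at either end and 4 mm to either channel.
- deck (a point): Centre of the deck's upper face: x = 0, y = +69, z = 69 mm in the box's frame, axes parallel to the box's. The open hatch rests here, its handle then 38 mm above this point. The way from seat to deck is 136 mm along the box's y, ended by stops.
- hatch_handle (a point): Centre of the bar of the black bridge handle on the loose blue hatch (plate 120 (x) x 126 (y) x 8 mm, 0.17 to 0.35 kg, axes as the box's). Bar 14 mm wide (y), 12 high, 70 long (x), 50 mm clear between its end posts; its centre is 38 mm above the plate's underside, 30 above its top. The plate must rise 11 mm to pass over the deck; the lips stop it at 20 mm: carry it about 15 mm up.
- pinch_pot_mid (a point): Centre, half-way up, of the small grey clay pinch pot, a rough open bowl 58 x 64 mm and 36 mm high, 0.11 to 0.22 kg. Take it across its outside from any side, best in its upper half. It changes places with its neighbours.
- clay_block_mid (a point): Centre of a lump of grey clay, 67 x 72 x 54 mm high: a bystander.
- blue_cup_mid (a point): Centre of a light blue plastic cup, 66 mm wide, 66 mm high: a bystander.
- stamp_mid (a point): Centre of a wooden pattern stamp with a knob, 34 x 34 x 58 mm high: a bystander.
- glaze_tile_mid (a point): Centre of a fired glaze test tile lying flat, 34 x 50 x 9 mm high: a bystander.
- tape_roll_mid (a point): Centre of a roll of masking tape lying flat, 96 mm wide, 25 mm high: a bystander.
Mind the look-alikes: they are no part of the job. Of the things that look like the part that bears hatch_handle, the larger one is meant.

How it is judged:
By the outcome, as a careful person would: the job done as asked, in the order asked, and still so for the second after the job is handed in, with the robot touching nothing.
It also fails if it takes over 67 s, if anything falls off the work surface, if the arm or the gripper's body presses on something with over 40 N, if the wrist force passes 120 N, or if a joint passes its speed limit or range.

### The arm

A 7-joint arm with a two-finger parallel gripper is mounted at the origin on the work surface; the furniture and walls round the work are solid. World frame = base frame: x ahead of the robot, y to its left, z up, the work surface at z = 0. Lengths are in mm, angles in degrees, forces in N, time in s.
With the tool pointing down it reaches from about 425 to 825 mm from the base axis. Payload 3.6 kg.
Tool frame: the origin (TCP) lies midway between the tips of the shut fingers; the grasp point (between the pads) lies 19 mm behind it (ctrl.grasp_offset is the z of the grasp point in the tool frame, in mm); z points along the fingers, y is the direction in which the jaws open and shut (so a half turn about z gives the same grasp; the last joint's range is limited). The gripper opens to 93 mm and grips with 3 to 60 N. Pads are 15 mm wide; open, the fingers measure 128 mm over their backs; the gripper's body (75 mm by 188 mm) begins 65 mm behind the grasp point.
Start: joints at [66.148, 35.231, -0.722, 81.555, 0.464, 63.22, -2.315], TCP at [247.011, -601.203, 191.34] pointing down, gripper open.
Joint ranges: [-178.69, 178.69], [-17.37, 117.87], [-77.05, 75.6], [15.02, 138.74], [-78.02, 258.01], [0.78, 113.62], [-162.83, 162.83]. Speed limits (degrees/s): [159.86, 159.86, 180, 180, 180, 180, 180].

### API

Orientations are given as [roll, pitch, yaw] about the fixed x, y, z axes, in that order (R = Rz(yaw) Ry(pitch) Rx(roll)).
In Python, from plant import ctrl, get_image gives the robot as it stands. Calls block until the motion is done:
- ctrl.goto(position, orientation): joint-space move of the TCP to a pose.
- ctrl.move_linear(position, rot=None, max_speed=150, contact_N=None): straight line of the TCP; rot=None keeps the orientation; max_speed is the mean speed in mm/s. With contact_N (N) it stops when the force on the tool has changed by that much, and returns True; else False.
- ctrl.set_joints(angles): joint-space move.
- ctrl.set_gripper(opening, strength=None): finger opening in mm; strength is the grip in N (None keeps the last); returns when the fingers have stopped.
- ctrl.pause(seconds).
- ctrl.inverse_kinematics(position, orientation): joint angles nearest the present ones, or None.
- get_image(name): name is "side" or "top" or "wrist"; returns a dict with "frame" (384x512x3 uint8, red, green, blue), "mtx" (3x3 intrinsics, pixels), "dist" ([k1, k2, p1, p2, k3] as OpenCV has them; the pictures are not rectified), "rvec" (rotation vector, rad) and "tvec" (3), from world to camera coordinates, as OpenCV has them; the wrist camera has in their place "T_tool_cam" (4x4, takes a point from camera to tool coordinates, whose origin is the TCP and whose axes are the flange's). Camera axes: x right, y down, z forward; pixel columns grow to the right and rows downward; lengths in mm; the calibration is good to about 2 mm. A picture is of the moment at which its call begins: read the wrist's pose just before it. There is no depth.
A pose or a line that the arm cannot do raises ctrl.MotionError and nothing moves.
- ctrl.close_job(): hands the job in, once; it reports no verdict.
Readings, each from a call of its own:
- ctrl.get_time_s(): time.
- ctrl.get_joint_pos(): joint angles.
- ctrl.get_qvel(): joint speeds.
- ctrl.get_joint_efforts(): joint torques, N m.
- ctrl.get_ee_pos(): TCP position.
- ctrl.get_tool_rot(): TCP orientation.
- ctrl.get_ft_force(): force on the tool from outside, world axes, zero at the start.
- ctrl.get_torque(): the same for the moment, N m.
- ctrl.get_gripper_width(): finger opening in mm.
Only numpy, scipy, OpenCV 4.12 (cv2) and the standard library are available. Lean on these libraries where they do the work, as an engineer would, in place of code of your own. Each camera call takes 0.05 s, during which the arm holds its last target. There are 200 camera calls.

## Working session

There is one attempt and no reset: what is moved stays moved. The work goes in short steps, each a Python script; the robot and the scene stay as the last script left them, time stands still between calls to the robot, and variables do not carry over. Pictures are saved under pics/ and viewed, about 8 in all and at most 12, crops included, and the job is handed in when it is done.

```bash
ls; mkdir -p pics
python3 - <<'E'
from plant import ctrl,get_image
import cv2,numpy as np,pickle
o={}
for n in("top","side"):
    d=get_image(n);o[n]=d;cv2.imwrite(f"pics/{n}0.png",d["frame"][:,:,::-1]);R=cv2.Rodrigues(np.array(d["rvec"],float))[0];print(n,-R.T@np.array(d["tvec"]).ravel(),R[2])
pickle.dump(o,open("i0.pkl","wb"))
print(ctrl.get_time_s(),ctrl.get_ee_pos(),ctrl.get_tool_rot(),ctrl.grasp_offset,ctrl.get_ft_force())
E
```

```text
pics
top [ 266.35298558   43.71031209 1655.43543365] [ 0.08581012  0.01759761 -0.99615609]
side [  361.91626061 -1103.38283667   814.6338089 ] [ 0.03872748  0.84475378 -0.53375204]
0.1 [ 246.69044894 -600.54087623  190.33146661] [-1.79870001e+02  3.32271116e-03  2.23351137e+01] -18.8 [-0.38212462 -0.89101279  0.27700878]
```

View pics/top0.png

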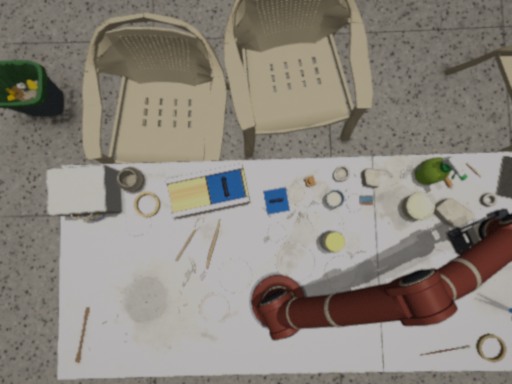

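View pics/side0.png

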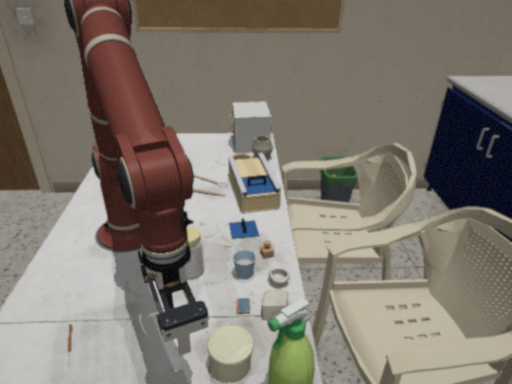

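Run:
```python
import cv2
t=cv2.imread("pics/top0.png");s=cv2.imread("pics/side0.png")
a=cv2.resize(t[155:220,160:400],None,fx=3.3,fy=3.3,interpolation=cv2.INTER_CUBIC)
b=cv2.resize(s[130:330,190:310],None,fx=2,fy=2,interpolation=cv2.INTER_CUBIC)[:,:]
b1=cv2.resize(s[140:220,215:295],(370,370),interpolation=cv2.INTER_CUBIC);b2=cv2.resize(s[220:325,220:305],(300,370),interpolation=cv2.INTER_CUBIC)
import numpy as np
c=np.zeros((590,792,3),np.uint8);c[:a.shape[0],:a.shape[1]]=a;c[218:588,:370]=b1;c[218:588,380:680]=b2
cv2.imwrite("pics/c1.png",c)
```

```text
(no output)
```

View pics/c1.png

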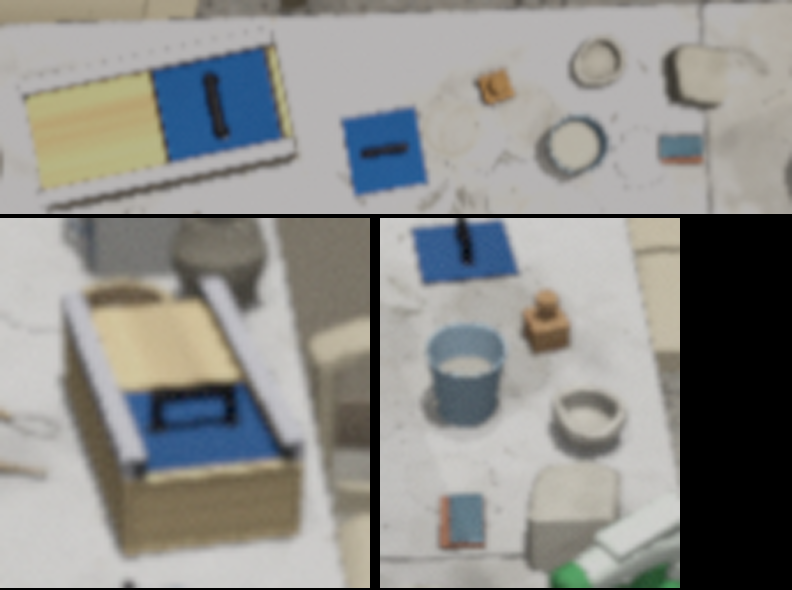

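```bash
cat > h.py <<'E'
import numpy as np,cv2,pickle
from scipy.spatial.transform import Rotation as Ro
def pose(d,T=None):  # camera centre, R cam->world
    if T is None:
        R=cv2.Rodrigues(np.array(d["rvec"],float))[0].T; return -R@np.array(d["tvec"],float).ravel(),R
    M=T@np.array(d["T_tool_cam"]); return M[:3,3],M[:3,:3]
def cast(d,uv,z,T=None):
    c,R=pose(d,T)
    p=cv2.undistortPoints(np.array(uv,float).reshape(-1,1,2),np.array(d["mtx"],float),np.array(d["dist"],float)).reshape(-1,2)
    r=np.c_[p,np.ones(len(p))]@R.T
    return c+r*((z-c[2])/r[:,2])[:,None]
def tool(ctrl):
    T=np.eye(4);T[:3,:3]=Ro.from_euler("xyz",ctrl.get_tool_rot(),degrees=True).as_matrix();T[:3,3]=ctrl.get_ee_pos();return T
def blobs(m,amin):
    n,l,s,c=cv2.connectedComponentsWithStats(m.astype(np.uint8))
    return [(l==i,s[i],c[i]) for i in range(1,n) if s[i][4]>=amin]
E
python3 - <<'E'
from h import *
o=pickle.load(open("i0.pkl","rb"));d=o["top"]
hsv=cv2.cvtColor(d["frame"],cv2.COLOR_RGB2HSV)
f=d["frame"].astype(int)
blue=(hsv[...,0]>98)&(hsv[...,0]<125)&(hsv[...,1]>150)&(hsv[...,2]>70)
for m,s,c in blobs(blue,60):
    print("blue",s,c)
    if s[0]<250:
        mm=cv2.morphologyEx(m.astype(np.uint8),cv2.MORPH_CLOSE,np.ones((9,9)))
        q=cv2.boxPoints(cv2.minAreaRect(cv2.findContours(mm,0,1)[0][0])) 
        P=cast(d,q,66);print(P.round(1),P.mean(0)); print(np.degrees(np.arctan2(*(P[[1,2,3,0]]-P)[:,1::-1].T)))
        hull=mm.astype(bool)&(f.max(2)<60)
        ys,xs=np.nonzero(hull);print("handle",cast(d,[[xs.mean(),ys.mean()]],102),len(xs))
yel=(hsv[...,0]>15)&(hsv[...,0]<32)&(hsv[...,1]>70)&(hsv[...,2]>150)
for m,s,c in blobs(yel,300):
    q=cv2.boxPoints(cv2.minAreaRect(cv2.findContours(m.astype(np.uint8),0,1)[0][0]));P=cast(d,q,69)
    print("yel",s,P.round(1).tolist(),P.mean(0))
# crop points
cr=lambda p:[160+p[0]/3.3,155+p[1]/3.3]
for n,p,z in[("pot",(597,62),36),("block",(697,77),54),("cup",(577,145),66),("stamp",(494,87),30),("chL end-",(297,152),90),("chR end-",(271,33),90),("ch end+ R",(22,88),90),("chL+",(48,205),90)]:
    print(n,cast(d,[cr(p)],z)[0].round(0))
E
```

```text
blue [207 170  37  33 817] [225.18604651 186.12974296]
[[468.9 252.4  66. ]
 [490.8 131.6  66. ]
 [393.2 113.7  66. ]
 [371.5 233.9  66. ]] [431.09822921 182.90535094  66.        ]
[ -79.74452766 -169.60975976  100.24733628   10.76570628]
handle [[425.26884396 181.56711369 102.        ]] 50
blue [265 189  23  24 411] [276.02919708 200.49878345]
yel [169 177  40  28 747] [[445.4, 394.6, 69.0], [469.7, 259.3, 69.0], [391.8, 244.6, 69.0], [367.7, 379.4, 69.0]] [418.65697096 319.47701201  69.        ]
pot [ 468. -249.   36.]
block [ 445. -356.   54.]
cup [ 372. -217.   66.]
stamp [ 443. -132.   30.]
chL end- [372.  92.  90.]
chR end- [504. 117.  90.]
ch end+ R [451. 393.  90.]
chL+ [322. 366.  90.]
```

Run:
```python
from plant import ctrl,get_image
from h import *
print(ctrl.get_joint_pos())
for y in(10.3,190.3,-169.7): print(y,[ctrl.inverse_kinematics(p,[180,0,y]) for p in([425,181,300],[425,181,77],[401,315,92])])
p=ctrl.get_ee_pos()
ctrl.move_linear([p[0],p[1],300],max_speed=300)
ctrl.goto([425,181,260],[180,0,10.3])
T=tool(ctrl);d=get_image("wrist");pickle.dump((T,d),open("w1.pkl","wb"));cv2.imwrite("pics/w1.png",d["frame"][:,:,::-1])
print(ctrl.get_time_s(),T.round(1),ctrl.get_joint_pos(),d["T_tool_cam"])
```

```text
[66.14905646 35.28201347 -0.7215666  81.62953192  0.46520779 63.22139335
 -2.31541709]
10.3 [array([   5.56880982,   15.9114992 ,  -41.05151057,   99.86731817,
         11.16728797,   68.37768301, -118.23795254]), array([ -19.0024562 ,   28.93091112,   -9.63678157,  119.08246172,
          8.6385318 ,   32.62618876, -114.44662212]), array([ -22.7783227 ,   32.64733426,  -26.6090664 ,  110.70131745,
         21.38164373,   41.51057307, -141.68943959])]
190.3 [array([ 21.50188352,  23.35328533, -67.8347002 ,  99.52165359,
        22.62822452,  72.58071209,  48.61765085]), array([  3.40950821,  34.75394214, -43.43070269, 118.4321814 ,
        36.71918469,  40.95492775,  36.44059926]), array([-13.38633419,  36.17928268, -41.88489864, 110.4252139 ,
        33.1659184 ,  46.08888577,  26.63220016])]
-169.7 [array([ 21.50188352,  23.35328533, -67.8347002 ,  99.52165359,
        22.62822452,  72.58071209,  48.61765085]), array([  3.40950821,  34.75394214, -43.43070269, 118.4321814 ,
        36.71918469,  40.95492775,  36.44059926]), array([-13.38633419,  36.17928268, -41.88489864, 110.4252139 ,
        33.1659184 ,  46.08888577,  26.63220016])]
3.4833 [[ 1.000e+00  2.000e-01 -0.000e+00  4.255e+02]
 [ 2.000e-01 -1.000e+00 -0.000e+00  1.803e+02]
 [-0.000e+00  0.000e+00 -1.000e+00  2.599e+02]
 [ 0.000e+00  0.000e+00  0.000e+00  1.000e+00]] [   8.42658314   19.12583835  -45.96802871  104.019993     15.30107827
   63.27506705 -122.72877438] [[ 7.30813088e-04 -9.58435316e-01 -2.85308976e-01  7.95284845e+01]
 [ 9.99999021e-01  1.04077591e-03 -9.34790138e-04 -4.73178672e-01]
 [ 1.19287859e-03 -2.85308013e-01  9.58435138e-01 -1.95068439e+02]
 [ 0.00000000e+00  0.00000000e+00  0.00000000e+00  1.00000000e+00]]
```

View pics/w1.png

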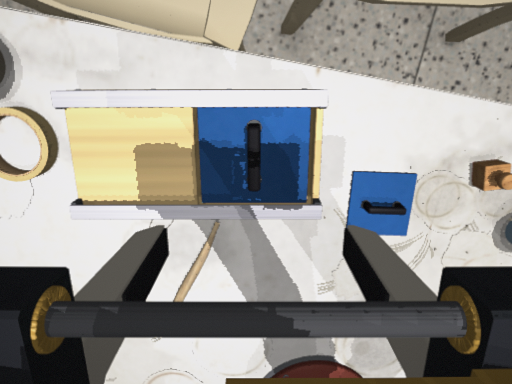

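Run:
```python
from h import *
T,d=pickle.load(open("w1.pkl","rb"));f=d["frame"].astype(int)
hsv=cv2.cvtColor(d["frame"],cv2.COLOR_RGB2HSV)
b=(hsv[...,0]>98)&(hsv[...,0]<128)&(hsv[...,1]>120)&(hsv[...,2]>40)
b[:,330:]=0;b[:100]=0;b[215:]=0
mm=cv2.morphologyEx(b.astype(np.uint8),cv2.MORPH_CLOSE,np.ones((25,25)))
cs=max(cv2.findContours(mm,0,1)[0],key=cv2.contourArea);q=cv2.boxPoints(cv2.minAreaRect(cs));print(q.round(0).tolist())
P=cast(d,q,66,T);print("plate",P.round(1).tolist(),P.mean(0))
E=np.roll(P,-1,0)-P;print(np.degrees(np.arctan2(E[:,1],E[:,0])),np.linalg.norm(E,axis=1))
m=np.zeros(b.shape,bool);m[118:195,240:268]=1;m&=f.max(2)<55
x=max(blobs(m,50),key=lambda t:t[1][4]);print(x[1]);q=cv2.boxPoints(cv2.minAreaRect(np.argwhere(x[0])[:,::-1].astype(np.float32)));print(q.tolist())
P=cast(d,q,102,T);print("bar",P.round(1).tolist(),P.mean(0));E=np.roll(P,-1,0)-P;print(np.degrees(np.arctan2(E[:,1],E[:,0])),np.linalg.norm(E,axis=1))
# channel lower/upper outer corner points at z=90: box outline
P=cast(d,[[53,91],[327,89],[322,218],[70,219]],90,T);print("chan",P.round(1).tolist(),P.mean(0))
E=np.roll(P,-1,0)-P;print(np.degrees(np.arctan2(E[:,1],E[:,0])),np.linalg.norm(E,axis=1))
```

```text
[[197.0, 107.0], [310.0, 107.0], [310.0, 201.0], [197.0, 201.0]]
plate [[468.6, 254.5, 66.0], [490.9, 131.3, 66.0], [383.4, 106.8, 66.0], [359.3, 240.1, 66.0]] [425.52520153 183.18070874  66.        ]
[ -79.7530764  -167.16796675  100.26524035    7.49511331] [125.26277782 110.1932336  135.52601338 110.25155308]
[247 123  14  69 912]
[[247.0, 123.0], [260.0, 123.0], [260.0, 191.0], [247.0, 191.0]]
bar [[465.0, 196.8, 102.0], [467.4, 183.7, 102.0], [396.1, 170.6, 102.0], [393.6, 184.3, 102.0]] [430.52016231 183.85020669 102.        ]
[ -79.7501462  -169.52883037  100.26315032    9.8565091 ] [13.24081903 72.54913307 14.01914137 72.55355497]
chan [[460.6, 399.6, 90.0], [512.4, 122.0, 90.0], [373.2, 94.1, 90.0], [320.4, 378.4, 90.0]] [416.6580614  248.53173456  90.        ]
[ -79.43949052 -168.67121162  100.5415357     8.60746897] [282.35596557 141.90955114 289.09423291 141.88347944]
```

```bash
cat > slide.py <<'E'
from plant import ctrl,get_image
from h import *
Y=np.radians(10.25);by=np.array([-np.sin(Y),np.cos(Y),0]);bx=np.array([np.cos(Y),np.sin(Y),0])
rot=[180,0,10.25]
def st(s): print(s,round(ctrl.get_time_s(),2),np.round(ctrl.get_ee_pos(),1),np.round(ctrl.get_ft_force(),1),round(ctrl.get_gripper_width(),1),flush=True)
E
python3 - <<'E'
from slide import *
ctrl.set_gripper(50,40)
ctrl.move_linear([430,183.5,120],rot,max_speed=200)
print(ctrl.move_linear([430,183.5,77],rot,max_speed=80,contact_N=8));st("down")
ctrl.set_gripper(5,35);ctrl.pause(.1);st("grip")
p=np.array(ctrl.get_ee_pos())
ctrl.move_linear(p+[0,0,15],max_speed=50);st("lift")
q=np.array(ctrl.get_ee_pos())
print(ctrl.move_linear(q+125*by,max_speed=90,contact_N=15));st("slide")
d=get_image("wrist");cv2.imwrite("pics/w2.png",d["frame"][:,:,::-1])
np.save("home.npy",p)
E
```

```text
False
down 5.88 [430.2 183.8  77.3] [-0.2  0.1 -0. ] 50.3
grip 6.87 [430.  183.5  77. ] [-0.6 -0.1 -0.5] 5.0
lift 7.32 [430.2 183.6  92.4] [-0.1 -0.7  0. ] 5.1
False
slide 8.86 [408.2 305.8  92.3] [ 0.5 -0.9 -0.2] 5.2
```

View pics/w2.png

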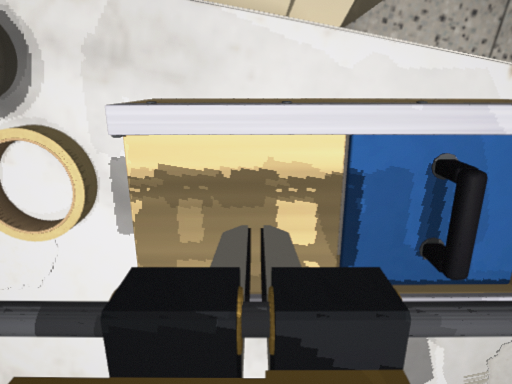

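Run:
```python
from slide import *
T=tool(ctrl);print(T.round(3))
d=get_image("wrist");t=get_image("top");pickle.dump((T,d,t),open("w3.pkl","wb"))
P=cast(d,[[470,165],[458,275],[466,220]],102,T);print(P)
print("edge@66",cast(d,[[346,140],[343,275]],66,T))
# project the tcp & grasp point
M=np.linalg.inv(T@np.array(d["T_tool_cam"]))
for X in([*T[:3,3]],[*(T[:3,3]+[0,0,19])],[430,183.5,96]):
    print(X,cv2.projectPoints(np.array([X]),cv2.Rodrigues(M[:3,:3])[0],M[:3,3],np.array(d["mtx"]),np.array(d["dist"]))[0].ravel())
st("")
```

```text
[[ 9.84000e-01  1.77000e-01  0.00000e+00  4.08276e+02]
 [ 1.77000e-01 -9.84000e-01 -1.00000e-03  3.05827e+02]
 [-0.00000e+00  1.00000e-03 -1.00000e+00  9.23250e+01]
 [ 0.00000e+00  0.00000e+00  0.00000e+00  1.00000e+00]]
[[465.61652952 195.29254042 102.        ]
 [398.33543314 177.95414907 102.        ]
 [433.85375573 185.94074483 102.        ]]
edge@66 [[462.92099134 256.55802383  66.        ]
 [366.45566366 233.73243755  66.        ]]
[np.float64(408.2755758001253), np.float64(305.82664087759235), np.float64(92.32464930183507)] [256.28272032 220.05215095]
[np.float64(408.2755758001253), np.float64(305.82664087759235), np.float64(111.32464930183507)] [256.36355815 232.95578083]
[430, 183.5, 96] [461.77668217 222.74050325]
 9.01 [408.2 306.   92.4] [ 0.2 -0.7 -0. ] 5.1
```

Run:
```python
from slide import *
tcp=np.array(ctrl.get_ee_pos());out=[]
for n in("side","top"):
    d=get_image(n);im=d["frame"][:,:,::-1].copy()
    pr=lambda X:cv2.projectPoints(np.array([X],float),np.array(d["rvec"],float),np.array(d["tvec"],float),np.array(d["mtx"]),np.array(d["dist"]))[0].ravel()
    c=pr(tcp).astype(int);x0,y0=c-[50,45];S=4
    cr=cv2.resize(im[y0:y0+75,x0:x0+100],None,fx=S,fy=S,interpolation=cv2.INTER_CUBIC)
    for X,col in((tcp,(0,0,255)),(tcp+[0,0,65],(0,255,0)),(np.array([431,184,96.]),(255,0,255))):
        u=(pr(X)-[x0,y0])*S;print(n,pr(X));cv2.circle(cr,tuple(u.astype(int)),3,col,-1)
    out.append(cr)
cv2.imwrite("pics/chk.png",np.hstack(out))
```

```text
side [249.51749157 162.67171265]
side [249.59809838 147.37434456]
side [256.82448295 177.11698376]
top [190.7196837  192.72160969]
top [187.55983994 191.1228118 ]
top [224.1246966  185.36808426]
```

View pics/chk.png

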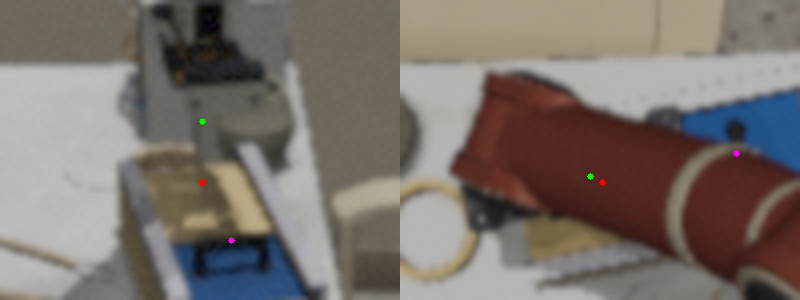

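Run:
```python
from slide import *
p=np.array(ctrl.get_ee_pos())
print(ctrl.move_linear([p[0],p[1],40],max_speed=35,contact_N=4));st("touch")
p=np.array(ctrl.get_ee_pos());ctrl.move_linear([p[0],p[1],p[2]+30],max_speed=100);st("up")
```

```text
True
touch 10.43 [408.1 306.2  42.1] [ 0.2 -0.5  5. ] 5.1
up 10.89 [408.1 306.   72. ] [-0.1  0.5 -0.2] 4.9
```

Run:
```python
from slide import *
p=np.array(ctrl.get_ee_pos())
ctrl.move_linear([p[0],p[1],100],max_speed=150)
ctrl.set_gripper(50,40)
ctrl.move_linear([431,184,100],rot,max_speed=200)
print(ctrl.move_linear([431,184,51],rot,max_speed=80,contact_N=6));st("down")
ctrl.set_gripper(5,40);ctrl.pause(.1);st("grip")
p=np.array(ctrl.get_ee_pos());np.save("home.npy",p)
if ctrl.get_gripper_width()>9:
    ctrl.move_linear(p+[0,0,15],max_speed=50);st("lift")
    q=np.array(ctrl.get_ee_pos())
    print(ctrl.move_linear(q+125*by,max_speed=90,contact_N=15));st("slide")
    d=get_image("wrist");cv2.imwrite("pics/w4.png",d["frame"][:,:,::-1])
```

```text
False
down 13.63 [431.1 184.5  51.2] [0.2 0.6 0.3] 50.1
grip 14.4 [431.1 183.6  51.1] [ 0.1 -1.7  2.4] 13.6
lift 14.85 [431.2 183.7  66.3] [-0.1  0.5 -2.4] 13.8
False
slide 16.39 [409.2 305.8  66.2] [ 0.5 -0.1 -3.8] 13.5
```

Run:
```python
from slide import *
q=np.array(ctrl.get_ee_pos())
print(ctrl.move_linear(q+18*by,max_speed=30,contact_N=6));st("stop")
q=np.array(ctrl.get_ee_pos());print("travel",(q-np.load("home.npy"))@by)
print(ctrl.move_linear(q-[0,0,8],max_speed=20,contact_N=3));st("lowered")
ctrl.set_gripper(40);ctrl.pause(.1);st("open")
q=np.array(ctrl.get_ee_pos());np.save("openpos.npy",q)
ctrl.move_linear(q+[0,0,150],max_speed=250)
T=tool(ctrl)
# look at the pot: camera 80mm ahead in tool x; jaw yaw chosen so jaw axis ~(1,1)
for y in(-45,135,45): print(y,ctrl.inverse_kinematics([468,-249,180],[180,0,y]))
d=get_image("wrist");cv2.imwrite("pics/w4.png",d["frame"][:,:,::-1]);pickle.dump((T,d),open("w4.pkl","wb"));print(ctrl.get_joint_pos(),ctrl.get_time_s())
```

```text
True
stop 16.98 [405.8 320.3  65.4] [ 0.3 -0.4 -3.4] 13.6
travel 138.97141734868228
True
lowered 17.24 [405.6 319.5  62. ] [0.4 0.8 4.4] 13.4
open 17.99 [405.  318.4  61.3] [0.6 0.7 1.2] 39.8
-45 [  40.99475859   26.71309016  -22.62894582  101.87927849   12.36855973
   53.84934033 -121.79953466]
135 [ 66.90026015  42.65528747 -72.26485468 101.16015646  43.43722762
  69.82748108  27.3191885 ]
45 [ 54.91611257  31.25091054 -45.18771475 101.47008478  25.68841473
  58.10699861 -45.05587373]
[ -13.02678177   26.97012684  -41.16735301  100.93273197   20.1999131
   60.47025186 -141.24548731] 18.7917
```

View pics/w4.png

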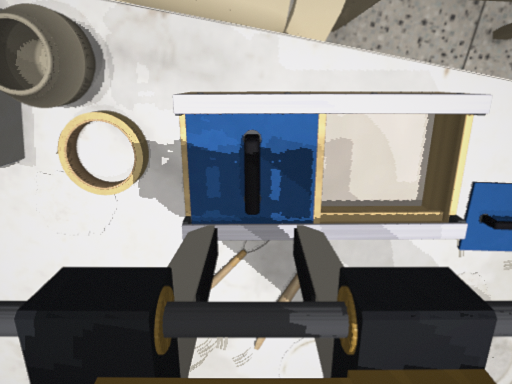

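Run:
```python
from slide import *
ctrl.goto([468,-249,170],[180,0,-45])
T=tool(ctrl);d=get_image("wrist");pickle.dump((T,d),open("w5.pkl","wb"));cv2.imwrite("pics/w5.png",d["frame"][:,:,::-1])
ctrl.set_gripper(93);st("")
M=np.linalg.inv(T@np.array(d["T_tool_cam"]))
print(cv2.projectPoints(np.array([[468,-249,36.]]),cv2.Rodrigues(M[:3,:3])[0],M[:3,3],np.array(d["mtx"]),np.array(d["dist"]))[0].ravel())
```

```text
21.88 [ 468. -249.  170.] [ 0.5  0.9 -0.7] 92.9
[257.57697707 167.22091852]
```

View pics/w5.png

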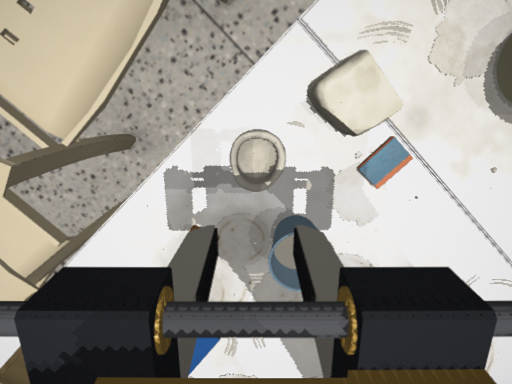

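Run:
```python
from slide import *
T,d=pickle.load(open("w5.pkl","rb"))
P=cast(d,[[258,157],[231,157],[286,157],[258,130]],36,T);print(P.round(1))
x,y=P[0,:2]
r=[180,0,-45]
ctrl.move_linear([x,y,60],r,max_speed=200)
print(ctrl.move_linear([x,y,-12.5],r,max_speed=80,contact_N=5));st("down")
ctrl.set_gripper(40,15);ctrl.pause(.1);st("grip")
p=np.array(ctrl.get_ee_pos())
if ctrl.get_gripper_width()>45:
    ctrl.move_linear(p+[0,0,30],max_speed=80);ctrl.pause(.1);st("lift")
    T=tool(ctrl);d=get_image("wrist");cv2.imwrite("pics/w6.png",d["frame"][:,:,::-1])
```

```text
[[ 475.  -256.5   36. ]
 [ 493.6 -237.8   36. ]
 [ 455.7 -275.9   36. ]
 [ 493.7 -275.    36. ]]
False
down 23.64 [ 475.4 -256.7  -12.1] [ 0.5 -0.1 -0.4] 93.1
grip 24.43 [ 475.1 -256.5  -12.4] [-0.3  0.4  1.5] 55.3
lift 25.06 [ 474.6 -256.3   17.2] [-0.3  0.4 -2.3] 55.6
```

View pics/w6.png

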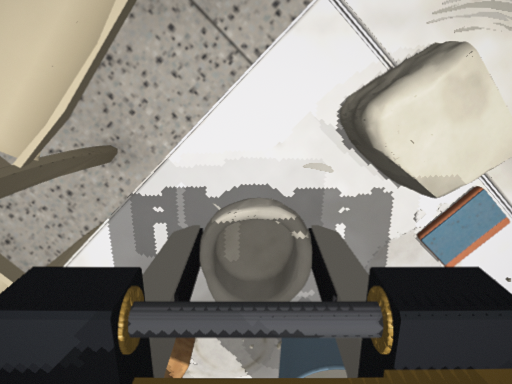

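Run:
```python
from slide import *
p=np.array(ctrl.get_ee_pos());t=np.array([429.5,183,0])
ctrl.move_linear([p[0],p[1],170],max_speed=250)
ctrl.goto([*t[:2],170],rot);st("above")
print(ctrl.move_linear([*t[:2],25],rot,max_speed=150,contact_N=12));st("near")
print(ctrl.move_linear([*t[:2],-5],rot,max_speed=25,contact_N=2.0));st("touch")
```

```text
above 27.49 [430.3 181.3 169.7] [ 0.4 -0.7 -1.2] 55.5
False
near 28.61 [430.1 183.4  25.6] [-1.  -0.2 -2. ] 55.1
True
touch 29.62 [429.5 182.9  -2.5] [-0.7 -0.5  4.2] 55.1
```

Run:
```python
from slide import *
ctrl.set_gripper(74);ctrl.pause(.1);st("open")
p=np.array(ctrl.get_ee_pos())
ctrl.move_linear([p[0],p[1],60],max_speed=100)
q=np.load("openpos.npy")
ctrl.move_linear([*q[:2],150],rot,max_speed=220);st("over hatch")
T=tool(ctrl);d=get_image("wrist");pickle.dump((T,d),open("w7.pkl","wb"));cv2.imwrite("pics/w7.png",d["frame"][:,:,::-1])
```

```text
open 30.27 [428.6 182.2  -3.3] [-0.4 -0.4 -0.7] 74.1
over hatch 31.95 [404.9 316.4 148.9] [ 0.4 -0.5 -0.1] 74.1
```

View pics/w7.png

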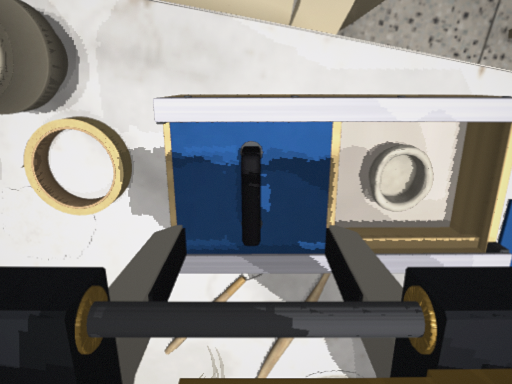

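Run:
```python
from slide import *
q=np.load("openpos.npy");h=np.load("home.npy");print(h,q)
ctrl.set_gripper(50,40)
ctrl.move_linear([*q[:2],110],rot,max_speed=200)
print(ctrl.move_linear([*q[:2],62],rot,max_speed=80,contact_N=8));st("down")
ctrl.set_gripper(5,40);ctrl.pause(.1);st("grip")
assert 9<ctrl.get_gripper_width()<20
p=np.array(ctrl.get_ee_pos())
ctrl.move_linear([p[0],p[1],66.3],max_speed=30);st("lift")
print(ctrl.move_linear([h[0],h[1],66.3],rot,max_speed=80,contact_N=12));st("slid")
ctrl.pause(.3);st("settled")
```

```text
[431.10966305 183.61401292  51.11388207] [404.99612151 318.37243044  61.30570983]
False
down 33.72 [405.2 318.8  62.3] [-0.2  0.   0.2] 50.1
grip 34.48 [405.  318.7  62.1] [-1.4  1.3  0.4] 13.7
lift 34.77 [404.9 318.2  66.1] [-0.3  0.5 -3.1] 13.7
False
slid 36.64 [431.  184.2  66.4] [ 0.2 -0.2 -2. ] 13.6
settled 36.94 [431.1 183.8  66.3] [ 0.4 -0.5 -3. ] 13.9
```

Run:
```python
from slide import *
h=np.load("home.npy")
print(ctrl.move_linear([*h[:2],47],rot,max_speed=25,contact_N=3));st("low")
```

```text
True
low 37.55 [431.  183.4  51.1] [ 0.  -0.8  5.1] 13.7
```

Contact is at 51.1 mm, the same height as the original seated grip, so the hatch is home. I'll release, back off and look.

Run:
```python
from slide import *
ctrl.set_gripper(50);ctrl.pause(.1);st("open")
p=np.array(ctrl.get_ee_pos())
ctrl.move_linear(p+[0,0,60],max_speed=120)
ctrl.goto([425,181,260],rot);st("up")
T=tool(ctrl);d=get_image("wrist");cv2.imwrite("pics/w8.png",d["frame"][:,:,::-1])
m=np.zeros((384,512),bool);m[110:200,225:285]=1;m&=d["frame"].max(2)<55
x=max(blobs(m,50),key=lambda t:t[1][4]);print(x[1])
```

```text
open 38.42 [430.1 182.5  50.3] [ 0.1 -0.2  1. ] 50.0
up 39.73 [424.5 180.1 258.9] [ 0.4 -0.8 -0.6] 49.9
[246 122  15  68 911]
```

View pics/w8.png

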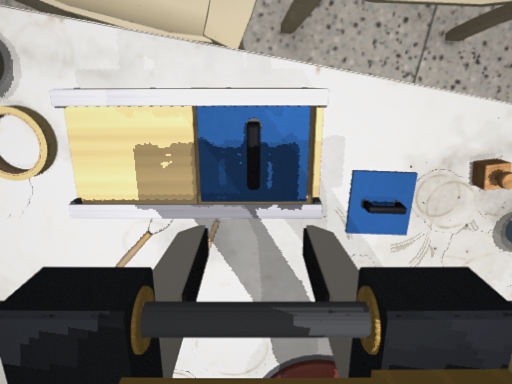

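```bash
python3 -c "
from plant import ctrl
print(ctrl.close_job(),ctrl.get_time_s())"
```

```text
the job is handed in; nothing more can be done
the job is handed in; nothing more can be done
```

The pot is in the damp box and the hatch is back in its recess over it. I handed the job in at about 40 s of the 67 s limit.

**What I did:** I lifted the hatch by its handle and slid it 139 mm until it met the stop. I then set the pot on the plaster floor, slid the hatch back and lowered it into the recess.

**Last checks that passed:**
- **Pot:** it touched the floor at the height I expected. The picture taken after release showed it upright inside the box.
- **Hatch:** it seated at the same gripper height as before I moved it (51.1 mm). In the final picture the handle is within about 1 pixel of where it was at the start.
- **Bystanders:** I saw no sign that any had moved. The clay block, cup and glaze tile were only partly in view, or out of view, in the final picture, so they were not fully rechecked.

**What failed or disagreed:**
- **First handle grasp:** it missed. I did not notice until the picture after it, so the empty, closed gripper had already travelled over the box.
- **Fingertip height:** the fingertips are about 27 mm short of the stated tool point. I measured this by lightly touching the deck with the closed fingers (about 5 N), and corrected for it in every later step.

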